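Pack the seat rings and screw the jar shut

ROBOT

A 6-joint arm with a two-finger parallel gripper is mounted at the origin on a cart in front of the work surface, level with it; the furniture and walls round the work are solid. World frame = base frame: x ahead of the robot, y to its left, z up, the work surface at z = 0. Lengths are in mm, angles in degrees, forces in N, time in s.
With the tool pointing down it reaches from about 325 to 900 mm from the base axis. Payload 3.5 kg.
Tool frame: the origin (TCP) lies on the mounting face of the last link; the fingertips stand 173 mm ahead of it and the grasp point (between the pads) lies 155 mm ahead of it; z points along the fingers, y is the line along which they close (so a half turn about z gives the same grasp; the last joint's range is limited). The gripper opens to 85 mm and grips with 20 to 120 N. Pads are 22 mm wide; open, the fingers measure 114 mm over their backs; the gripper's body (76 mm by 85 mm) begins 54 mm behind the grasp point. The pads swing forward as they close: fully open they stand 13 mm farther back than shut.
Start: joints at [61.054, 15.837, -1.513, 72.651, 0, 84.076], TCP at [244.428, 575.219, 404.713] pointing down, gripper open.
Joint ranges: [-178.77, 178.77], [-48.84, 107.48], [-61.69, 71.31], [-111.58, 123.2], [-90, 87.43], [-180, 180]. Speed limits (degrees/s): [147.25, 147.25, 180, 180, 180, 180].

INTERFACE

Orientations are given as [roll, pitch, yaw] about the fixed x, y, z axes, in that order (R = Rz(yaw) Ry(pitch) Rx(roll)).
In Python, from cell import ctrl, imaging gives the robot as it stands. The module is installed in compiled form; this text tells all that it offers.
- The arm moves only by the tool apply_moves, never from a script. Its argument "rows" is a list of rows, each an object with "slide": the shift along the tool's x, y, z in mm, a list of three; "spin": the turn about the tool's z in degrees; "hand": the finger opening in mm, from 0 to 85.4. A call has 1 to 10 rows; each row is the pose to reach, as a shift and turn from the pose commanded when the call began, along the tool's axes at that moment; what a row does not reach only later rows make up. A row lasts 1/10 s, in which the tool goes at most 50 mm and 8.59 degrees, less where a joint would pass 70% of its speed; a pose out of reach is approached as far as the arm can. A call with a gripper value outside its range is refused whole. The fingers move at their own pace and stop on an object; "grip_force" is the grip in N (left out, the last holds). Time passes only in rows, so rows that repeat a pose let the fingers close. It gives the time, the measured TCP pose, the force, the opening and the grip force at its end, in the units of the state.
- ctrl.state(): the state, without advancing time (a new reading comes with each control period).
- imaging.grab_frame(name): name is "side" or "top" or "wrist"; returns a dict with "frame" (480x640x3 uint8, red, green, blue), "z_map" (480x640 float32, mm along the optical axis (not along the pixel's ray), 0 where there is no reading), "intrinsics" (3x3 intrinsics, pixels), "R" (3x3) and "t" (3): a world point X has camera coordinates R X + t. Camera axes: x right, y down, z forward; pixel columns grow to the right and rows downward; lengths in mm; the calibration is good to about 2 mm. A picture is of the moment at which its call begins.
- ctrl.close_job(): hands the job in; it is judged then, once.
The state is a dict: "time": time; "joints": joint angles; "joint_velocities": joint speeds; "tau": joint torques, N m; "ee_pos": TCP position; "eef_rot": TCP orientation; "force": force on the tool from outside, world axes, zero at the start; "moment": the same for the moment, N m; "opening": opening from 0.0 (shut) to 1.0 (fully open); "grip_force": force on a finger pad.
Only numpy, scipy, OpenCV 4.12 (cv2) and the standard library are available. Lean on these libraries where they do the work, as an engineer would, in place of code of your own. Each camera call takes 0.05 s, during which the arm holds its last target. There are 200 camera calls.

TASK

Pull the jar's carriage by its black fin right out to the loading end, put all the loose steel seat rings from the bench into the white jar, letting each go at its mouth, then push the carriage fully home against the grey end stop. Then seat the orange lid level on the jar, turn it back (anticlockwise) until it drops at the thread start, and screw it clockwise fully tight, leaving the carriage home. Leave the dropper bottle, the valve body and the gauge block where they are.

Things in the scene. Friction and masses are not known exactly. Their poses are not given: they have to be found in the camera images.
- ring_a_c (a point): turned steel seat ring, about 25 mm across (one is 23), 10 mm high, lying flat on the bench; this point is its centre, half-way up, z up. May be absent.
- ring_b_c (a point): turned steel seat ring, about 25 mm across (one is 23), 10 mm high, lying flat on the bench; this point is its centre, half-way up, z up. May be absent.
- ring_c_c (a point): turned steel seat ring, about 25 mm across (one is 23), 10 mm high, lying flat on the bench; this point is its centre, half-way up, z up. May be absent.
- ring_d_c (a point): turned steel seat ring, about 25 mm across (one is 23), 10 mm high, lying flat on the bench; this point is its centre, half-way up, z up. May be absent.
- ring_e_c (a point): turned steel seat ring, about 25 mm across (one is 23), 10 mm high, lying flat on the bench; this point is its centre, half-way up, z up. May be absent.
- ring_f_c (a point): turned steel seat ring, about 25 mm across (one is 23), 10 mm high, lying flat on the bench; this point is its centre, half-way up, z up. May be absent.
- carriage (a joint): sliding carriage of the jar-closing fixture, in m: 0 = pulled right out to the loading end (a firm limit), 0.10 = fully home against the end stop (grey block with a rubber bumper at the fixture's +y end). It resists sliding with about 5 N and stays where it is left. The jar is fixed to it and cannot turn.
- jar_mouth (a point): centre of the white jar's mouth, in the plane of its rim, 76 mm above the bench; z up, y = the way the carriage slides home. Straight bore 54 mm wide, 51 mm deep. The 60 mm neck has three outer thread ridges out to 70 mm diameter (see tight_1, tight_2); its shoulder lies 17 mm below the rim.
- tight_1 (a point): point in the plane of the jar's rim, 36 mm from its axis, on its x axis (0 degrees): with the lid fully tight, lid_mark coincides with tight_1, tight_2 or tight_3. Ridges, in degrees anticlockwise (seen from above) from the jar's x: from -10 (low end) up to 68 (high end = thread start), and the same +120, +240. They fall 3 mm clockwise.
- tight_2 (a point): like tight_1, at 120 degrees. At each ridge's low end stands an upright end stop 6 degrees wide, its top 2.5 mm under the rim, which blocks a lug on top of the ridge as well as under it. Between one ridge's thread start and the next end stop is a free gap, from 68 to 104 degrees (+120, +240).
- tight_3 (a point): like tight_1, at 240 degrees. With its lugs in the gaps the lid stands at 78 to 94 degrees (+120, +240); from there a clockwise turn of 80 to 95 degrees takes the lugs under the ridges to the end stops.
- lid_bar (a point): middle of the grip bar on top of the orange lid: bar 50 mm long (this x axis), 16 mm thick (y), 26 mm high; this point is 13 mm below its top, 13 mm above the lid's disc and 30 mm above the skirt's lower edge. z up.
- lid: the orange lid, 79 mm across, about 90 g, lying skirt down; origin at the centre of the skirt's lower edge, x along the grip bar. Inside the skirt (73 mm bore) three lugs, each 11 mm wide (20 degrees) and 3 mm high, reach in to 63 mm diameter at 0, 120 and 240 degrees from x (white marks on top); their undersides are 1 mm above the skirt's lower edge.
- lid_rim (a point): point on the lid's axis in the plane of its disc's underside, 14 mm above the skirt's lower edge. It lies 6 to 11 mm above jar_mouth while the lugs rest on ridges or end stops, and falls to 0 when they drop into the gaps. Turned clockwise on top of the ridges the lid is blocked by the end stops: turn it back (anticlockwise) until it drops.
- lid_mark (a point): point on the lid over one lug (its +x side), 36 mm from its axis, in the plane of lid_rim
- oil_bottle_c (a point): bystander: amber dropper bottle, 33 mm across, 102 mm high; point half-way up
- valve_c (a point): bystander: light-grey round valve body, 30 mm across, 46 mm high; point half-way up
- gauge_block_c (a point): bystander: steel gauge block 35x30x9 mm lying flat; point half-way up. Beyond it on the bench a fixed measuring stand up to about 0.24 m high fills x 0.43 to 0.62, y -0.27 to -0.11: pass over or round it
- fin (a point): black upright grip fin on the carriage: 14 mm thick (fixture x), 28 mm long (y, the sliding direction), its top 64 mm above the bench and 14 mm above this point (50 mm above the bench); its centre is 73 mm from the jar's axis on the -y side. The carriage plate's top is 20 mm above the bench; at the home end two blue jaws flank the jar, 52 mm high
Things that resemble listed ones, but are neither listed nor needed, are in the scene too. Of the things that look like the lid, take the one that is farthest to the robot's right at the start.

How it is judged (in metres and radians):
On the way, in this order (a step that is already met when the one before it is completed fails the run):
1. the carriage is out at the loading end (within 6 mm) (value of joint carriage below 0.006 m), for 0.2 s.
2. all rings are in the jar, the carriage still on the loading side (horizontal distance between each of ring_a_c, ring_b_c, ring_c_c, ring_d_c, ring_e_c, ring_f_c and jar_mouth below 0.028 m and z of each of ring_a_c, ring_b_c, ring_c_c, ring_d_c, ring_e_c, ring_f_c in the frame of jar_mouth below -0.006 m and value of joint carriage below 0.03 m), for 0.2 s.
3. the carriage is home against its end stop (within 5 mm), the rings in the jar (horizontal distance between each of ring_a_c, ring_b_c, ring_c_c, ring_d_c, ring_e_c, ring_f_c and jar_mouth below 0.028 m and z of each of ring_a_c, ring_b_c, ring_c_c, ring_d_c, ring_e_c, ring_f_c in the frame of jar_mouth below -0.006 m and value of joint carriage above 0.095 m), for 0.2 s.
4. the lid has dropped level into the thread start, not yet turned tight (horizontal distance between lid_rim and jar_mouth below 0.004 m and z of lid_rim in the frame of jar_mouth below 0.003 m and angle between lid_rim's own z axis and vertical below 0.07 rad and not (distance between lid_mark and tight_1 below 0.008 m or distance between lid_mark and tight_2 below 0.008 m or distance between lid_mark and tight_3 below 0.008 m) and value of joint carriage above 0.095 m), for 0.05 s.
5. the lid is screwed tight (horizontal distance between lid_rim and jar_mouth below 0.004 m and z of lid_rim in the frame of jar_mouth below 0.003 m and angle between lid_rim's own z axis and vertical below 0.07 rad and (distance between lid_mark and tight_1 below 0.008 m or distance between lid_mark and tight_2 below 0.008 m or distance between lid_mark and tight_3 below 0.008 m) and value of joint carriage above 0.095 m), for 0.2 s.
At the end, for the whole second after the job is handed in: All rings present lie in the jar below its rim; the carriage is within 5 mm of its end stop; the lid sits level (within 0.07 rad), centred within 4 mm and down on the rim within 3 mm, turned to within about 12 degrees of its end stops (a lug mark within 8 mm of a tight point), at rest (all of step 5 and horizontal distance between each of ring_a_c, ring_b_c, ring_c_c, ring_d_c, ring_e_c, ring_f_c and jar_mouth below 0.028 m and z of each of ring_a_c, ring_b_c, ring_c_c, ring_d_c, ring_e_c, ring_f_c in the frame of jar_mouth below -0.006 m and linear speed of lid below 0.02 m/s); the robot touches nothing.
It fails at once if the oil bottle is moved more than 3 cm (distance of oil_bottle_c from where it was at the start of the episode above 0.03 m).
It fails at once if the valve is moved more than 3 cm (distance of valve_c from where it was at the start of the episode above 0.03 m).
It fails at once if the gauge block is moved more than 3 cm (distance of gauge_block_c from where it was at the start of the episode above 0.03 m).
Of ring_a, ring_b, ring_c, ring_d, ring_e, ring_f only 3 to 5 are there at a start; the rules pass over those that are not, and their reading is None.
At some moment in a run one of ring_a, ring_b, ring_c, ring_d, ring_e, ring_f may be knocked a few centimetres aside while the robot is not near it.
Once in a run the grip may slacken for a moment while it holds something.
It also fails if it takes over 210 s, if anything falls off the work surface, if the arm or the gripper's body presses on something with over 40 N, if the wrist force passes 120 N, or if a joint passes its speed limit or range.

## Working session

There is one attempt and no reset: what is moved stays moved. The work goes in short steps, Python scripts to look and compute and a tool call to move; the robot and the scene stay as the last step left them, time stands still between calls to the robot, and variables do not carry over. Pictures are saved under pics/ and viewed, at most 14 in all, crops included, and the job is handed in when it is done.

Besides the shell and the picture viewer there is one more tool, called after ">>>" by a JSON object that holds its "op" and its "data". apply_moves: Moves the arm, as the interface text tells. Its arguments: {"type":"object","properties":{"rows":{"type":"array","items":{"type":"object","properties":{"slide":{"type":"array","items":{"type":"number"}},"spin":{"type":"number"},"hand":{"type":"number"}}}},"grip_force":{"type":"number"}},"required":["rows"]}

```bash
mkdir -p pics
cat > h.py <<'E'
import numpy as np, cv2
from cell import ctrl, imaging
def grab(n,save=None):
    d=imaging.grab_frame(n)
    if save: cv2.imwrite(f'pics/{save}.png',cv2.cvtColor(d['frame'],cv2.COLOR_RGB2BGR))
    return d
def world(d):
    K=d['intrinsics'];z=d['z_map'].astype(float)
    v,u=np.mgrid[:480,:640]
    c=np.stack([(u-K[0,2])/K[0,0]*z,(v-K[1,2])/K[1,1]*z,z],-1)
    return (c-d['t'])@d['R']   # R^T (c-t)
def at(d,u,v,z):
    K=d['intrinsics'];r=d['R'].T@np.array([(u-K[0,2])/K[0,0],(v-K[1,2])/K[1,1],1]);o=-d['R'].T@d['t']
    return o+r*(z-o[2])/r[2]
E
python3 - <<'E'
from h import *
for n in ['top','side']:
    d=grab(n,n+'0'); np.savez(n+'0.npz',**d)
    print(n,-d['R'].T@d['t'],d['R'].round(2).tolist(),d['intrinsics'][0,0])
s=ctrl.state();print(s)
E
```

```text
top [ 392.56201098  247.79881623 1410.69054249] [[-0.0, -1.0, 0.0], [-0.99, 0.0, -0.15], [0.15, -0.0, -0.99]] 575.9945699114005
side [ 529.82981014 -961.91287608  704.7868373 ] [[1.0, -0.03, 0.0], [-0.01, -0.46, -0.89], [0.03, 0.89, -0.46]] 584.5255550347118
{'time': 0.1, 'joints': array([ 6.10537489e+01,  1.58767259e+01, -1.58725069e+00,  7.26511513e+01,
       -4.52854690e-04,  8.40758877e+01]), 'joint_velocities': array([-0.05357373, -0.00143216,  0.22928425,  0.07893136,  0.01676122,
       -0.01393759]), 'tau': array([ 3.08330436e-04, -4.46707284e+01,  2.96128589e+01,  8.47656454e-03,
       -1.00257480e-04,  5.15523752e-06]), 'ee_pos': array([244.27228417, 574.92104698, 403.66302305]), 'eef_rot': array([-1.79885440e+02, -1.14320359e-02,  1.56977850e+02]), 'force': array([ 0.5639794 , -1.08202398,  0.61906981]), 'moment': array([-0.00625118, -0.00347513,  0.00935063]), 'grip_force': 0.0, 'opening': 1.0036993207589837}
```

View pics/top0.png

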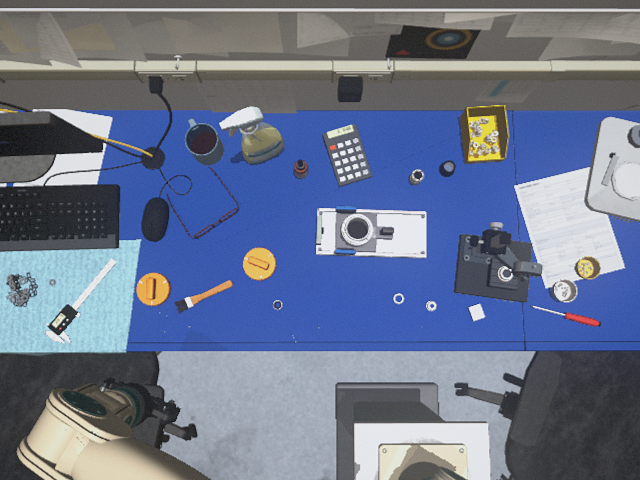

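View pics/side0.png

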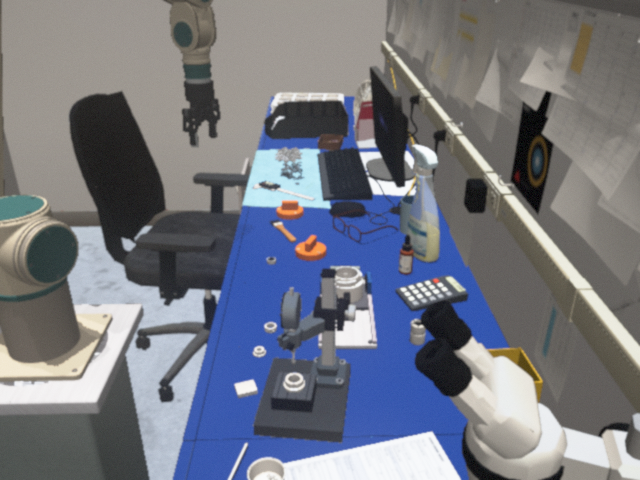

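The top view shows lids at (153,289) and (259,264), so I take the right one. The carriage fixture runs from (317,232) to (425,232), with the jar at (357,231) and the fin at (386,232). Ring candidates are at (278,305), (398,298) and (431,306), plus one on the stand at (506,272).

Run:
```python
from h import *
d=dict(np.load('top0.npz'));W=world(d);f=cv2.cvtColor(d['frame'],cv2.COLOR_RGB2BGR)
def crop(u,v,r=16,o=200): return cv2.resize(f[v-r:v+r,u-r:u+r],(o,o),interpolation=cv2.INTER_CUBIC)
L=[(278,305),(398,298),(431,306),(476,312),(506,272),(418,177),(447,168),(52,282)]
a=[crop(*p) for p in L]; a+= [crop(357,231,34),crop(386,232,20),crop(259,264,22),crop(301,168)]
cv2.imwrite('pics/c1.png',np.vstack([np.hstack(a[i:i+4]) for i in (0,4,8)]))
for u,v in L+[(301,168)]:
    w=W[v-9:v+10,u-9:u+10].reshape(-1,3); m=w[:,2]>4; m&=w[:,2]<300
    if m.any(): print((u,v),m.sum(),np.median(w[m],0).round(),w[m].min(0).round(),w[m].max(0).round())
h=cv2.cvtColor(d['frame'],cv2.COLOR_RGB2HSV)
for (u,v) in [(259,264),(153,289)]:
    w=W[v-22:v+22,u-22:u+22].reshape(-1,3)
    for lo,hi in((12,26),(32,60)):
        m=(w[:,2]>lo)&(w[:,2]<hi); r=cv2.minAreaRect(w[m][:,:2].astype(np.float32)); print(lo,m.sum(),r,w[m,2].mean())
w=W[195:270,310:432].reshape(-1,3)
for lo,hi in((70,82),(46,58),(60,68),(12,26)):
    m=(w[:,2]>lo)&(w[:,2]<hi); q=w[m]; print(lo,m.sum(),q.min(0).round(),q.max(0).round(),cv2.minAreaRect(q[:,:2].astype(np.float32)) if m.sum()>3 else 0)
```

```text
(278, 305) 80 [430. 345.   7.] [408. 319.   4.] [449. 362.  18.]
(398, 298) 77 [442.  52.   8.] [422.  28.   4.] [466.  72.  15.]
(431, 306) 88 [426. -29.   7.] [403. -52.   4.] [446.  -8.  15.]
(476, 312) 200 [ 412. -138.    8.] [ 388. -161.    4.] [ 432. -116.   18.]
(506, 272) 361 [ 500. -184.   65.] [ 481. -219.   51.] [ 525. -160.  219.]
(418, 177) 187 [739.   4.  40.] [722. -30.   4.] [769.  18.  51.]
(447, 168) 212 [763. -75.  28.] [ 745. -103.    4.] [784. -58.  40.]
(52, 282) 71 [486. 890.   5.] [461. 868.   4.] [505. 912.   9.]
(301, 168) 229 [753. 286.  60.] [742. 264.   4.] [792. 309. 104.]
12 653 ((528.479736328125, 388.2695007324219), (78.32867431640625, 75.88776397705078), 1.706740379333496) 17.363422159238183
32 143 ((528.3829345703125, 388.2849426269531), (49.927059173583984, 16.34270477294922), 68.3105697631836) 42.3095985126599
12 651 ((466.7540588378906, 643.002197265625), (78.75537109375, 78.05802154541016), 68.33880615234375) 17.338697107074573
32 161 ((466.84375, 643.677734375), (17.943387985229492, 47.77952194213867), 89.92241668701172) 41.84026095038722
70 189 [572.  91.  70.] [639. 185.  81.] ((610.2362060546875, 144.51031494140625), (65.68539428710938, 86.73726654052734), 27.19242286682129)
46 295 [549.  66.  46.] [663. 237.  58.] ((618.4952392578125, 155.42681884765625), (119.9765396118164, 148.64646911621094), 27.984813690185547)
60 143 [569.  66.  60.] [658. 187.  68.] ((600.6412963867188, 139.39422607421875), (132.44827270507812, 71.73902893066406), 66.45023345947266)
12 2099 [543. -20.  12.] [665. 249.  26.] ((604.3057250976562, 114.29920196533203), (267.0860290527344, 115.65058135986328), 88.17964172363281)
```

View pics/c1.png

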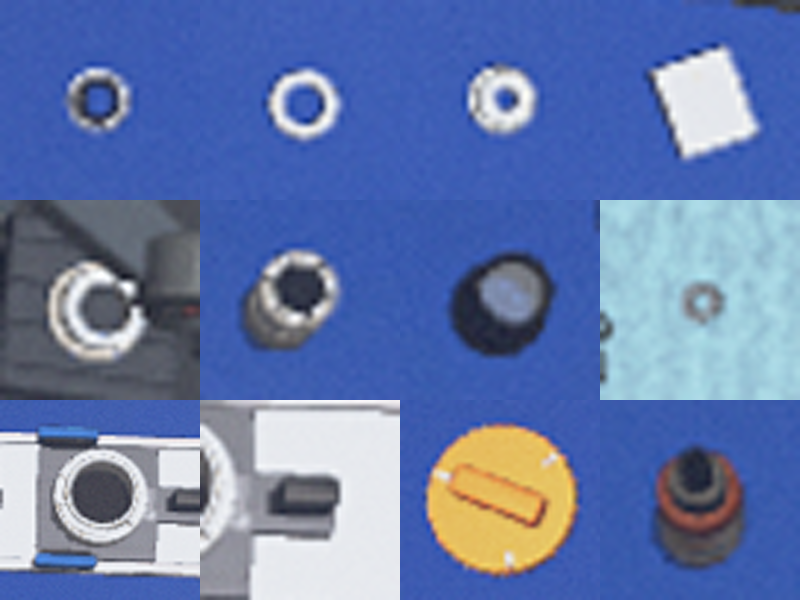

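The crops show three rings on the bench, the gauge block, the stand's ring (a decoy), the valve at (418,177) and the dropper at (301,168). The lid has a mark at the left end of its bar, so its yaw is about 68°.

```bash
cat >> h.py <<'E'
def blob(W,x,y,r,lo,hi):
    m=(W[...,2]>lo)&(W[...,2]<hi)&(np.hypot(W[...,0]-x,W[...,1]-y)<r); return W[m]
def fit(p,R=None):
    from scipy.optimize import least_squares
    f=(lambda q:np.hypot(p[:,0]-q[0],p[:,1]-q[1])-(R if R else q[2]))
    return least_squares(f,[*p[:,:2].mean(0),R or 12],loss='soft_l1').x
def go(x,y,z,yaw):
    """move from now so grasp point gets to x,y,z with tool yaw"""
    s=ctrl.state();p=s['ee_pos'];a=np.radians(s['eef_rot'][2]);d=np.array([x,y,z+155])-p
    c,n=np.cos(a),np.sin(a)
    sp=-((yaw-s['eef_rot'][2]+180)%360-180)
    print('slide',[round(c*d[0]+n*d[1],1),round(n*d[0]-c*d[1],1),round(-d[2],1)],'spin',round(sp,1),'j6',s['joints'][5].round(),'grasp now',(p-[0,0,155]).round(1),s['eef_rot'].round(1),s['time'])
E
python3 - <<'E'
from h import *
d=dict(np.load('top0.npz'));W=world(d)
p=blob(W,605,145,45,72,80);print('rim',len(p),fit(p,28.5),fit(p),p[:,2].mean())
for y in range(60,130,10):
    pass
q=blob(W,605,70,30,45,75);print('fin',len(q),q.min(0),q.max(0),np.median(q,0),cv2.minAreaRect(q[:,:2].astype(np.float32)))
q=blob(W,605,70,30,58,70);print('fintop',len(q),q.min(0),q.max(0),q.mean(0))
q=blob(W,605,145,80,44,58);q=q[abs(q[:,0]-605)>40];print('jaws',len(q),q[q[:,0]>605].mean(0),q[q[:,0]<605].mean(0))
for x,y in((430,345),(442,52),(426,-29)):
    q=blob(W,x,y,25,5,20);print('ring',len(q),q.mean(0),fit(q,10))
go(605,70,52,88)
E
```

```text
rim 132 [605.90784103 152.13060456  28.5       ] [605.90830731 152.14740331  28.33604456] 74.99920518624353
fin 84 [595.72782907  65.511151    45.66512323] [610.04449312  93.72216648  70.61984084] [601.69115547  80.4418172   63.3758914 ] ((602.9817504882812, 79.56061553955078), (28.063247680664062, 13.966853141784668), 88.32190704345703)
fintop 66 [596.4863877   66.20787755  58.03982816] [609.37874805  93.05482315  69.01495351] [602.97961968  80.05781422  64.08503269]
jaws 205 [656.82245918 176.52438858  50.63660694] [555.19957273 179.89066737  51.08584921]
ring 62 [429.40319712 344.42538062   9.38778864] [429.32943781 343.34641178  10.        ]
ring 58 [443.76621972  50.77608392   9.30872798] [443.91620844  50.57287795  10.        ]
ring 60 [425.50990865 -28.4869455    9.36328398] [425.7873069  -29.78280141  10.        ]
slide [np.float64(-529.5), np.float64(-323.6), np.float64(196.7)] spin 69.0 j6 84.0 grasp now [244.3 574.9 248.7] [-179.9   -0.   157. ] 0.1
```

>>> {"op": "apply_moves", "data": {"rows": [{"slide": [-529,-324,60],"spin": 69,"hand": 45},{"slide": [-529,-324,60],"spin": 69,"hand": 45},{"slide": [-529,-324,60],"spin": 69,"hand": 45},{"slide": [-529,-324,60],"spin": 69,"hand": 45},{"slide": [-529,-324,60],"spin": 69,"hand": 45},{"slide": [-529,-324,60],"spin": 69,"hand": 45},{"slide": [-529,-324,60],"spin": 69,"hand": 45},{"slide": [-529,-324,60],"spin": 69,"hand": 45},{"slide": [-529,-324,60],"spin": 69,"hand": 45},{"slide": [-529,-324,60],"spin": 69,"hand": 45}]}}

```text
time: 1.1
ee_pos: [534.0, 168.1, 356.1]
eef_rot: [-180.0, -0.0, 88.0]
force: [-0.2, 1.0, 0.1]
opening: 0.525
grip_force: 0.0
```

Run:
```python
from h import *
go(603,79.5,52,88.2); print(ctrl.state()['opening'])
```

```text
slide [np.float64(-86.1), np.float64(72.1), np.float64(149.1)] spin -0.2 j6 103.0 grasp now [534.  168.1 201.1] [-180.   -0.   88.] 1.1
0.524671981138309
```

>>> {"op": "apply_moves", "data": {"rows": [{"slide": [-43,36,20],"spin": 0,"hand": 45},{"slide": [-86,72,40],"spin": 0,"hand": 45},{"slide": [-86,72,60],"spin": 0,"hand": 45},{"slide": [-86,72,100],"spin": 0,"hand": 45},{"slide": [-86,72,135],"spin": 0,"hand": 45},{"slide": [-86,72,149],"spin": 0,"hand": 45},{"slide": [-86,72,149],"spin": 0,"hand": 45},{"slide": [-86,72,149],"spin": 0,"hand": 8},{"slide": [-86,72,149],"spin": 0,"hand": 8},{"slide": [-86,72,149],"spin": 0,"hand": 8}], "grip_force": 60}}

```text
time: 2.1
ee_pos: [601.8, 81.9, 209.8]
eef_rot: [-180.0, -0.0, 88.0]
force: [-5.0, 0.2, 3.2]
opening: 0.154
grip_force: 60.5
```

Run:
```python
from h import *
go(603,79.5,52,88.2); s=ctrl.state();print(s['opening']*85.4,s['grip_force'],s['force'])
```

```text
slide [np.float64(-2.3), np.float64(1.3), np.float64(2.8)] spin -0.2 j6 94.0 grasp now [601.8  81.9  54.8] [-180.   -0.   88.] 2.1
13.11233907223682 60.501312017440796 [-4.96159616  0.23619893  3.15190075]
```

>>> {"op": "apply_moves", "data": {"rows": [{"slide": [-12,0,0],"hand": 8},{"slide": [-24,0,0],"hand": 8},{"slide": [-36,0,0],"hand": 8},{"slide": [-48,0,0],"hand": 8},{"slide": [-56,0,0],"hand": 8},{"slide": [-60,0,0],"hand": 8},{"slide": [-64,0,0],"hand": 8},{"slide": [-64,0,0],"hand": 8}]}}

```text
invalid input
```

>>> {"op": "apply_moves", "data": {"rows": [{"slide": [-3,0,0],"hand": 8},{"slide": [-6,0,0],"hand": 8},{"slide": [-6,0,0],"hand": 8}]}}

```text
invalid input
```

>>> {"op": "apply_moves", "data": {"rows": [{"slide": [-2,0,0],"hand": 8},{"slide": [-4,0,0],"hand": 8},{"slide": [-4,0,0],"hand": 8}]}}

```text
invalid input
```

>>> {"op": "apply_moves", "data": {"rows": [{"slide": [-12,0,0],"spin": 0,"hand": 8},{"slide": [-24,0,0],"spin": 0,"hand": 8},{"slide": [-36,0,0],"spin": 0,"hand": 8},{"slide": [-48,0,0],"spin": 0,"hand": 8},{"slide": [-56,0,0],"spin": 0,"hand": 8},{"slide": [-60,0,0],"spin": 0,"hand": 8},{"slide": [-64,0,0],"spin": 0,"hand": 8},{"slide": [-64,0,0],"spin": 0,"hand": 8}]}}

```text
time: 2.9
ee_pos: [599.6, 18.4, 209.8]
eef_rot: [-180.0, -0.1, 88.0]
force: [-4.0, 2.3, 2.8]
opening: 0.155
grip_force: 60.5
```

>>> {"op": "apply_moves", "data": {"rows": [{"slide": [-3,0,0],"spin": 0,"hand": 8},{"slide": [-6,0,0],"spin": 0,"hand": 8},{"slide": [-6,0,0],"spin": 0,"hand": 8}]}}

```text
time: 3.2
ee_pos: [599.4, 12.6, 209.8]
eef_rot: [-180.0, -0.2, 88.1]
force: [-4.0, 3.5, 3.0]
opening: 0.153
grip_force: 60.5
```

>>> {"op": "apply_moves", "data": {"rows": [{"slide": [-2,0,0],"spin": 0,"hand": 8},{"slide": [-4,0,0],"spin": 0,"hand": 8},{"slide": [-4,0,0],"spin": 0,"hand": 8}]}}

```text
time: 3.5
ee_pos: [599.2, 8.8, 209.8]
eef_rot: [-180.0, -0.2, 88.1]
force: [-4.6, 4.3, 3.7]
opening: 0.154
grip_force: 60.5
```

No limit yet, so I keep pulling.

>>> {"op": "apply_moves", "data": {"rows": [{"slide": [-2,0,0],"spin": 0,"hand": 8},{"slide": [-4,0,0],"spin": 0,"hand": 8},{"slide": [-4,0,0],"spin": 0,"hand": 8}]}}

```text
time: 3.8
ee_pos: [599.1, 6.8, 209.7]
eef_rot: [180.0, -0.6, 88.2]
force: [-3.6, 13.3, 4.4]
opening: 0.152
grip_force: 60.5
```

>>> {"op": "apply_moves", "data": {"rows": [{"slide": [-2,0,0],"spin": 0,"hand": 8},{"slide": [-4,0,0],"spin": 0,"hand": 8},{"slide": [-4,0,0],"spin": 0,"hand": 8}]}}

```text
time: 4.1
ee_pos: [599.0, 5.2, 209.7]
eef_rot: [180.0, -1.1, 88.3]
force: [-2.0, 22.2, 3.4]
opening: 0.153
grip_force: 60.8
```

Run:
```python
from h import *
d=grab('top');W=world(d)
q=blob(W,603,75,45,72,80);print(len(q),fit(q,28.5))
w=W[195:270,310:432].reshape(-1,3);m=(w[:,2]>12)&(w[:,2]<26);print(w[m][:,1].min(),w[m][:,1].max())
```

```text
162 [603.06906038  79.6479347   28.5       ]
-13.9488886527658 248.79991321928594
```

>>> {"op": "apply_moves", "data": {"rows": [{"slide": [2,0,0],"spin": 0,"hand": 8},{"slide": [3,0,0],"spin": 0,"hand": 45},{"slide": [3,0,0],"spin": 0,"hand": 45},{"slide": [3,0,-40],"spin": 0,"hand": 45},{"slide": [3,0,-80],"spin": 0,"hand": 45},{"slide": [15,-50,-80],"spin": 0,"hand": 45},{"slide": [30,-100,-80],"spin": 0,"hand": 45},{"slide": [40,-150,-80],"spin": 0,"hand": 45},{"slide": [40,-156,-80],"spin": 0,"hand": 45},{"slide": [40,-156,-80],"spin": 0,"hand": 45}]}}

```text
time: 5.15
ee_pos: [443.3, 45.1, 288.2]
eef_rot: [179.9, 0.0, 88.0]
force: [-0.3, -0.5, -0.5]
opening: 0.527
grip_force: 0.0
```

```bash
cat >> h.py <<'E'
def rings(save=None):
    """raised 5..16mm round things seen by wrist cam"""
    d=grab('wrist',save);W=world(d);m=((W[...,2]>5)&(W[...,2]<16)&(d['z_map']>0)).astype(np.uint8)
    n,l,st,c=cv2.connectedComponentsWithStats(m)
    for i in range(1,n):
        if st[i,4]>150:
            q=W[l==i]; 
            if np.ptp(q[:,0])<45 and np.ptp(q[:,1])<45: print('blob',st[i].tolist(),q.mean(0).round(1),np.ptp(q,axis=0).round(1),cv2.minEnclosingCircle(q[:,:2].astype(np.float32)))
    return d,W
E
python3 - <<'E'
from h import *
go(444,50.6,18,88.2);rings('w1')
d=grab('top');W=world(d);q=blob(W,603,79,45,72,80);print(fit(q,28.5))
for x,y in((430,345),(444,52),(426,-29)):
    q=blob(W,x,y,25,5,20);print('ring',len(q),q.mean(0) if len(q) else 0)
E
```

```text
slide [np.float64(5.5), np.float64(0.5), np.float64(115.2)] spin -0.2 j6 90.0 grasp now [443.3  45.1 133.2] [179.9   0.   88. ] 5.15
blob [297, 215, 35, 35, 581] [441.6  49.5   9.8] [24.5 24.7  7. ] ((441.7422180175781, 49.27106475830078), 12.695911407470703)
blob [283, 319, 25, 26, 443] [424.2 -29.5   9.5] [18.8 19.7  7.4] ((424.089599609375, -30.201881408691406), 10.043196678161621)
blob [335, 389, 50, 18, 351] [472.9 -87.   11.6] [40.7 16.9  9.5] ((473.6250915527344, -94.33228302001953), 20.945499420166016)
[603.42734869  79.05517785  28.5       ]
ring 62 [428.27851961 343.24884601   9.32732618]
ring 38 [442.25975649  56.18033441   9.06253984]
ring 0 0
```

View pics/w1.png

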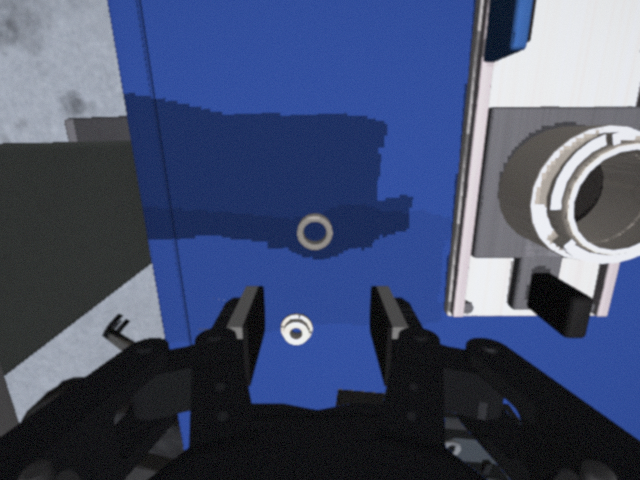

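The wrist view shows a plain ring at (315,232), about 25 mm, and a stepped object at (296,329), which I'll check closer. I pick the plain ring now.

>>> {"op": "apply_moves", "data": {"rows": [{"slide": [4,-1.7,40],"spin": 0,"hand": 45},{"slide": [4,-1.7,80],"spin": 0,"hand": 45},{"slide": [4,-1.7,105],"spin": 0,"hand": 45},{"slide": [4,-1.7,113],"spin": 0,"hand": 45},{"slide": [4,-1.7,114],"spin": 0,"hand": 45},{"slide": [4,-1.7,114],"spin": 0,"hand": 15},{"slide": [4,-1.7,114],"spin": 0,"hand": 15},{"slide": [4,-1.7,114],"spin": 0,"hand": 15},{"slide": [4,-1.7,114],"spin": 0,"hand": 15}], "grip_force": 40}}

```text
time: 6.15
ee_pos: [444.8, 49.0, 175.1]
eef_rot: [179.8, 0.0, 88.0]
force: [-0.1, -0.1, 4.5]
opening: 0.264
grip_force: 39.7
```

>>> {"op": "apply_moves", "data": {"rows": [{"slide": [0,0,-30],"spin": 0,"hand": 15},{"slide": [0,0,-70],"spin": 0,"hand": 15},{"slide": [0,0,-100],"spin": 0,"hand": 15},{"slide": [10,45,-100],"spin": 0,"hand": 15},{"slide": [20,90,-100],"spin": 0,"hand": 15},{"slide": [30,130,-100],"spin": 0,"hand": 15},{"slide": [36,157,-95],"spin": 0,"hand": 15},{"slide": [36,157,-83],"spin": 0,"hand": 15},{"slide": [36,157,-79],"spin": 0,"hand": 15},{"slide": [36,157,-79],"spin": 0,"hand": 15}]}}

```text
time: 7.15
ee_pos: [599.5, 79.5, 251.0]
eef_rot: [-179.7, 0.0, 88.0]
force: [-0.6, -0.7, 0.7]
opening: 0.258
grip_force: 39.4
```

Run:
```python
from h import *
go(603.2,79.3,99,88.2);s=ctrl.state();print(s['opening']*85.4,s['grip_force'])
d=grab('side','s1')
```

```text
slide [np.float64(-0.0), np.float64(3.7), np.float64(-3.0)] spin -0.2 j6 93.0 grasp now [599.5  79.5  96. ] [-179.7    0.    88. ] 7.15
22.037626035454323 39.43698402347337
```

>>> {"op": "apply_moves", "data": {"rows": [{"slide": [0,4,-2],"spin": 0,"hand": 15},{"slide": [0,4,-2],"spin": 0,"hand": 15},{"slide": [0,4,-2],"spin": 0,"hand": 45},{"slide": [0,4,-2],"spin": 0,"hand": 45},{"slide": [0,4,-40],"spin": 0,"hand": 45},{"slide": [-30,-40,-45],"spin": 0,"hand": 45},{"slide": [-60,-80,-45],"spin": 0,"hand": 45},{"slide": [-90,-120,-45],"spin": 0,"hand": 45},{"slide": [-120,-160,-40],"spin": 0,"hand": 45},{"slide": [-130,-172,-20],"spin": 0,"hand": 45}]}}

```text
time: 8.2
ee_pos: [422.5, -45.4, 273.7]
eef_rot: [179.9, 0.1, 87.9]
force: [0.4, 0.0, -0.6]
opening: 0.525
grip_force: 0.0
```

Run:
```python
from h import *
d,W=rings()
f=cv2.cvtColor(d['frame'],cv2.COLOR_RGB2BGR)
g=grab('top');W2=world(g);f2=cv2.cvtColor(g['frame'],cv2.COLOR_RGB2BGR)
a=cv2.resize(f[140:340,220:420],(400,400),interpolation=cv2.INTER_CUBIC);b=cv2.resize(f2[210:270,310:370],(400,400),interpolation=cv2.INTER_CUBIC)
b=cv2.resize(f2[205:265,360:420],(400,400),interpolation=cv2.INTER_CUBIC)
cv2.imwrite('pics/c2.png',np.hstack([a,b])); 
for z in (60,50,40,30,25): q=blob(W2,603,79,20,z-10,z);print(z,len(q))
go(424,-30,18,88.2)
```

```text
blob [304, 207, 29, 30, 553] [424.2 -30.    9.8] [18.8 19.5  7. ] ((423.9437255859375, -30.501323699951172), 10.054235458374023)
blob [274, 338, 57, 49, 1762] [ 408.5 -137.6    9. ] [41.7 39.8  6.3] ((408.655029296875, -139.04359436035156), 22.973880767822266)
60 0
50 1
40 67
30 122
25 37
slide [np.float64(14.8), np.float64(2.3), np.float64(97.5)] spin -0.4 j6 77.0 grasp now [421.1 -44.7 115.5] [-1.797e+02 -1.000e-01  8.780e+01] 8.3
```

View pics/c2.png

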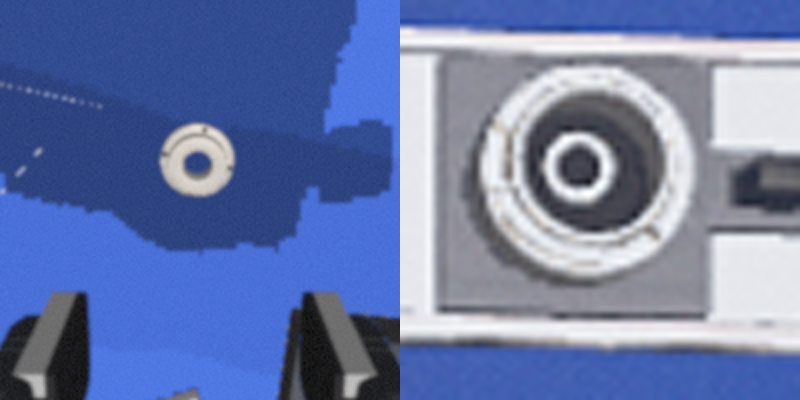

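The right crop shows the first ring in the jar. The left crop shows object c as a stepped, 25 mm notched round part. While here I'll scan the rest of the bench for small raised things.

Run:
```python
from h import *
d=dict(np.load('top0.npz'));s=dict(np.load('side0.npz'))
for n,d in(('top',d),('side',s)):
    W=world(d);m=((W[...,2]>4)&(W[...,2]<16)&(d['z_map']>0)&(W[...,0]>300)&(W[...,0]<950)&(abs(W[...,1])<1000)).astype(np.uint8)
    k,l,st,c=cv2.connectedComponentsWithStats(m)
    for i in range(1,k):
        q=W[l==i]
        if 12<st[i,4]<400 and np.ptp(q[:,0])<50 and np.ptp(q[:,1])<50: print(n,st[i].tolist(),q.mean(0).round(),np.ptp(q,axis=0).round(),d['frame'][l==i].mean(0).round())
d=s
f=cv2.cvtColor(s['frame'],cv2.COLOR_RGB2BGR)
g=cv2.cvtColor(np.load('top0.npz')['frame'],cv2.COLOR_RGB2BGR)
a=cv2.resize(g[240:330,410:530],(400,300),interpolation=cv2.INTER_CUBIC);b=cv2.resize(f[230:320,225:345],(400,300),interpolation=cv2.INTER_CUBIC)
c=cv2.resize(f[310:400,225:345],(400,300),interpolation=cv2.INTER_CUBIC);e=cv2.resize(g[230:320,540:640],(400,300),interpolation=cv2.INTER_CUBIC)
cv2.imwrite('pics/c3.png',np.vstack([np.hstack([a,b]),np.hstack([c,e])]))
```

```text
top [171, 106, 20, 3, 36] [926. 593.  10.] [ 3. 48. 12.] [97. 95. 95.]
top [192, 106, 9, 3, 17] [926. 553.  10.] [ 3. 22. 11.] [97. 95. 95.]
top [296, 106, 19, 4, 38] [926. 275.   9.] [ 5. 46. 12.] [99. 97. 96.]
top [432, 106, 10, 3, 18] [926. -59.  10.] [ 4. 24. 11.] [97. 95. 96.]
top [562, 106, 10, 3, 17] [ 926. -388.   10.] [ 4. 26.  9.] [96. 93. 93.]
top [458, 115, 4, 12, 19] [ 890. -117.   11.] [28.  7. 11.] [74. 69. 73.]
top [469, 120, 7, 10, 29] [ 880. -145.   11.] [24. 14. 12.] [193. 185. 140.]
top [88, 122, 10, 9, 20] [877. 815.   6.] [21. 22.  6.] [222. 225. 228.]
top [479, 125, 7, 4, 14] [ 877. -173.    7.] [ 9. 18. 10.] [221. 209.  80.]
top [475, 133, 7, 4, 17] [ 856. -160.    9.] [ 9. 18. 10.] [151. 143. 128.]
top [485, 138, 12, 14, 46] [ 829. -191.    9.] [32. 26. 12.] [177. 163. 105.]
top [463, 149, 3, 8, 13] [ 807. -124.   10.] [18.  3. 12.] [78. 70. 64.]
top [470, 148, 7, 4, 15] [ 816. -146.    7.] [11. 18. 12.] [201. 178.  87.]
top [93, 155, 6, 7, 14] [794. 802.   6.] [16. 12.  7.] [223. 226. 230.]
top [159, 156, 6, 8, 16] [790. 638.   6.] [18. 12.  5.] [47. 52. 69.
[... 3831 characters left out ...]
5. 142.]
side [399, 265, 14, 8, 63] [758. 272.  10.] [32. 19. 12.] [120. 116. 119.]
side [265, 322, 12, 9, 64] [443.  46.   7.] [23. 29.  6.] [190. 189. 196.]
side [319, 334, 3, 13, 30] [545. -15.  11.] [ 4. 27. 12.] [178. 173. 180.]
side [410, 334, 15, 10, 73] [738. -12.  10.] [27. 20. 12.] [120. 118. 118.]
side [255, 346, 10, 7, 49] [426. -34.   8.] [18. 21.  6.] [209. 206. 209.]
side [235, 379, 23, 17, 241] [ 410. -142.    7.] [41. 39.  6.] [232. 231. 231.]
side [540, 396, 8, 12, 34] [ 925. -199.   11.] [ 3. 31. 11.] [106. 103.  99.]
side [250, 463, 34, 17, 223] [ 459. -333.   10.] [48. 26. 12.] [176. 169. 161.]
side [268, 473, 10, 7, 20] [ 467. -339.    6.] [14. 14.  4.] [238. 237. 233.]
```

View pics/c3.png

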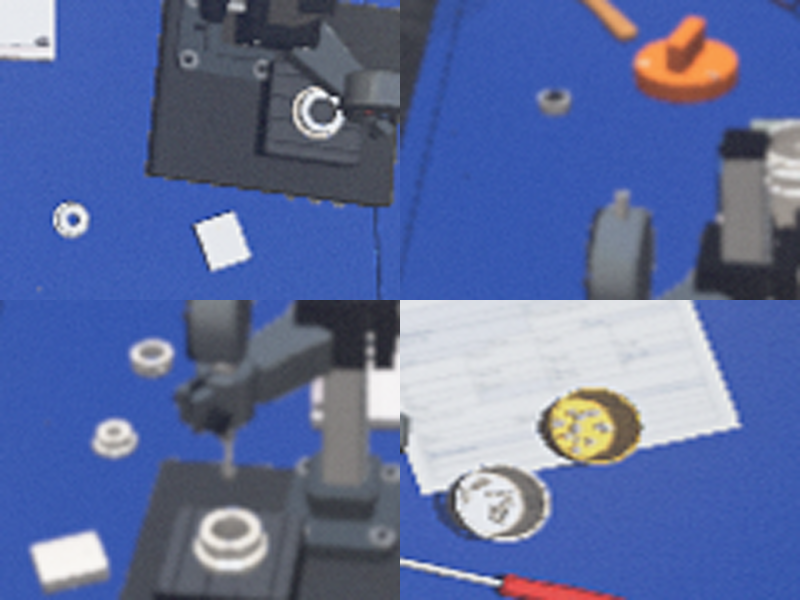

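The side crops show all three bench parts as stepped seat rings of the same kind. The fourth is on the stand, so it isn't loose on the bench. I pick ring c.

>>> {"op": "apply_moves", "data": {"rows": [{"slide": [14.5,2,40],"spin": 0,"hand": 45},{"slide": [14.5,2,75],"spin": 0,"hand": 45},{"slide": [14.5,2,92],"spin": 0,"hand": 45},{"slide": [14.5,2,98],"spin": 0,"hand": 45},{"slide": [14.5,2,98],"spin": 0,"hand": 45},{"slide": [14.5,2,98],"spin": 0,"hand": 15},{"slide": [14.5,2,98],"spin": 0,"hand": 15},{"slide": [14.5,2,98],"spin": 0,"hand": 15},{"slide": [14.5,2,98],"spin": 0,"hand": 15}], "grip_force": 40}}

```text
time: 9.2
ee_pos: [428.9, -30.1, 176.0]
eef_rot: [179.8, 0.0, 88.0]
force: [0.7, 1.5, 6.9]
opening: 0.229
grip_force: 38.9
```

Run:
```python
from h import *
go(603.2,79.3,99,88.2)
```

```text
slide [np.float64(115.5), np.float64(170.3), np.float64(-78.0)] spin -0.2 j6 79.0 grasp now [428.9 -30.1  21. ] [179.8   0.   88. ] 9.2
```

>>> {"op": "apply_moves", "data": {"rows": [{"slide": [0,0,-30],"spin": 0,"hand": 15},{"slide": [0,0,-70],"spin": 0,"hand": 15},{"slide": [0,0,-100],"spin": 0,"hand": 15},{"slide": [30,40,-105],"spin": 0,"hand": 15},{"slide": [55,80,-105],"spin": 0,"hand": 15},{"slide": [85,120,-105],"spin": 0,"hand": 15},{"slide": [110,158,-105],"spin": 0,"hand": 15},{"slide": [115,172,-95],"spin": 0,"hand": 15},{"slide": [115,172,-82],"spin": 0,"hand": 15},{"slide": [115,172,-82],"spin": 0,"hand": 15}]}}

```text
time: 10.2
ee_pos: [601.5, 78.9, 253.8]
eef_rot: [-179.6, 0.0, 88.0]
force: [0.2, -0.6, -1.1]
opening: 0.226
grip_force: 38.3
```

Run:
```python
from h import *
go(603.2,79.3,99,88.2);s=ctrl.state();print(s['opening']*85.4,s['grip_force'])
d=grab('top');W=world(d);q=blob(W,430,344,60,5,20);print(len(q),q.mean(0))
```

```text
slide [np.float64(0.5), np.float64(1.7), np.float64(-0.2)] spin -0.2 j6 93.0 grasp now [601.5  78.9  98.8] [-179.6    0.    88. ] 10.2
19.323109907974533 38.30496410198975
139 [427.36503872 347.51805402   7.34070542]
```

>>> {"op": "apply_moves", "data": {"rows": [{"slide": [0,1,0],"spin": 0,"hand": 45},{"slide": [0,1,0],"spin": 0,"hand": 45},{"slide": [0,1,-25],"spin": 0,"hand": 45},{"slide": [10,-20,-55],"spin": 0,"hand": 45},{"slide": [45,-45,-55],"spin": 0,"hand": 45},{"slide": [85,-72,-50],"spin": 0,"hand": 45},{"slide": [125,-98,-45],"spin": 0,"hand": 45},{"slide": [165,-126,-40],"spin": 0,"hand": 45},{"slide": [205,-154,-30],"spin": 0,"hand": 45},{"slide": [240,-182,-20],"spin": 0,"hand": 45}]}}

```text
time: 11.25
ee_pos: [429.0, 326.5, 277.6]
eef_rot: [179.9, -0.1, 88.0]
force: [0.9, -0.3, 0.0]
opening: 0.526
grip_force: 0.0
```

Run:
```python
from h import *
rings();go(428.5,343.5,18,88.2)
d=grab('top');W=world(d);q=blob(W,603,79.3,24,20,70);print(len(q),q[q[:,2]>34].mean(0),q[:,2].max(),(q[:,2]>34).sum())
q=blob(W,603,79,45,72,80);print(fit(q,28.5))
```

```text
blob [365, 0, 41, 41, 1166] [475.2 462.7   8.7] [23.7 21.3  6.2] ((474.622314453125, 465.1065979003906), 13.955979347229004)
blob [295, 204, 34, 34, 702] [426.7 342.6   9.3] [22.4 22.8  6.7] ((426.74481201171875, 342.5049133300781), 11.560887336730957)
blob [502, 398, 18, 27, 192] [577.7 183.2  10.1] [15.9 25.2  3.2] ((578.2000732421875, 183.1769561767578), 14.811603546142578)
blob [462, 430, 11, 35, 241] [546.  147.9  10.2] [ 3.2 32.2 10.9] ((545.9772338867188, 147.510009765625), 16.113996505737305)
slide [np.float64(14.0), np.float64(3.6), np.float64(102.5)] spin 0.1 j6 123.0 grasp now [424.5 329.6 120.5] [-179.7   -0.2   88.3] 11.3
249 [605.78511004  80.10042255  41.17156565] 49.18613971721066 82
[603.11741198  79.50838643  28.5       ]
```

Run:
```python
from h import *
go(426.7,342.5,18,88.2)
```

```text
slide [np.float64(15.0), np.float64(0.1), np.float64(102.8)] spin 0.1 j6 122.0 grasp now [426.1 327.5 120.8] [-179.8   -0.    88.3] 11.35
```

>>> {"op": "apply_moves", "data": {"rows": [{"slide": [15,1,40],"spin": 0,"hand": 45},{"slide": [15,1,75],"spin": 0,"hand": 45},{"slide": [15,1,95],"spin": 0,"hand": 45},{"slide": [15,1,102],"spin": 0,"hand": 45},{"slide": [15,1,102],"spin": 0,"hand": 45},{"slide": [15,1,102],"spin": 0,"hand": 15},{"slide": [15,1,102],"spin": 0,"hand": 15},{"slide": [15,1,102],"spin": 0,"hand": 15},{"slide": [15,1,102],"spin": 0,"hand": 15}], "grip_force": 40}}

```text
time: 12.25
ee_pos: [432.8, 340.6, 176.5]
eef_rot: [179.8, -0.1, 88.0]
force: [-0.5, -1.4, 6.6]
opening: 0.233
grip_force: 39.4
```

Run:
```python
from h import *
go(603.2,79.3,99,88.2)
```

```text
slide [np.float64(-255.1), np.float64(179.6), np.float64(-77.5)] spin -0.2 j6 124.0 grasp now [432.8 340.6  21.5] [ 1.798e+02 -1.000e-01  8.800e+01] 12.25
```

>>> {"op": "apply_moves", "data": {"rows": [{"slide": [0,0,-40],"spin": 0,"hand": 15},{"slide": [0,0,-85],"spin": 0,"hand": 15},{"slide": [-20,15,-110],"spin": 0,"hand": 15},{"slide": [-55,40,-115],"spin": 0,"hand": 15},{"slide": [-95,67,-115],"spin": 0,"hand": 15},{"slide": [-135,95,-115],"spin": 0,"hand": 15},{"slide": [-175,123,-115],"spin": 0,"hand": 15},{"slide": [-215,152,-115],"spin": 0,"hand": 15},{"slide": [-245,174,-110],"spin": 0,"hand": 15},{"slide": [-255,181,-100],"spin": 0,"hand": 15}]}}

```text
time: 13.25
ee_pos: [606.3, 75.9, 276.0]
eef_rot: [179.7, 0.0, 87.8]
force: [-0.3, -0.1, 0.2]
opening: 0.237
grip_force: 39.4
```

Run:
```python
from h import *
grab('top');go(603.2,79.3,99,88.2);s=ctrl.state();print(s['opening']*85.4,s['grip_force'])
```

```text
slide [np.float64(3.4), np.float64(-2.2), np.float64(19.4)] spin -0.4 j6 93.0 grasp now [605.2  75.9 118.4] [1.799e+02 1.000e-01 8.780e+01] 13.3
19.83827880631893 39.37605409155367
```

>>> {"op": "apply_moves", "data": {"rows": [{"slide": [3,-2,10],"spin": 0,"hand": 15},{"slide": [3,-2,19],"spin": 0,"hand": 15},{"slide": [3,-2,19],"spin": 0,"hand": 15},{"slide": [3,-2,19],"spin": 0,"hand": 45},{"slide": [3,-2,19],"spin": 0,"hand": 45},{"slide": [3,-2,0],"spin": 0,"hand": 45},{"slide": [3,-2,-20],"spin": 0,"hand": 45},{"slide": [-45,-5,-20],"spin": 0,"hand": 45},{"slide": [-95,-5,-20],"spin": 0,"hand": 45},{"slide": [-95,-5,-20],"spin": 0,"hand": 45}]}}

```text
time: 14.3
ee_pos: [595.5, -19.9, 295.8]
eef_rot: [179.9, 0.1, 87.7]
force: [0.8, 1.7, 0.4]
opening: 0.528
grip_force: 0.0
```

Run:
```python
from h import *
d=grab('top');d2=grab('wrist');W=world(d)
q=blob(W,603,79.3,24,20,74);print(len(q),q[:,2].max())
q=blob(W,601,6,25,55,70);print(q.mean(0))
f=cv2.cvtColor(d['frame'],cv2.COLOR_RGB2BGR)
b=cv2.resize(f[205:265,360:420],(400,400),interpolation=cv2.INTER_CUBIC)
e=cv2.resize(cv2.cvtColor(d2['frame'],cv2.COLOR_RGB2BGR),(400,300));e=np.vstack([e,np.zeros((100,400,3),np.uint8)])
cv2.imwrite('pics/c4.png',np.hstack([b,e]))
go(600.5,6.5,55,88.2)
```

```text
246 51.84821235264518
[600.59327639   6.33356274  63.56487563]
slide [np.float64(23.3), np.float64(4.4), np.float64(85.2)] spin -0.3 j6 84.0 grasp now [595.2 -16.7 140.2] [179.9  -0.   87.9] 14.4
```

View pics/c4.png

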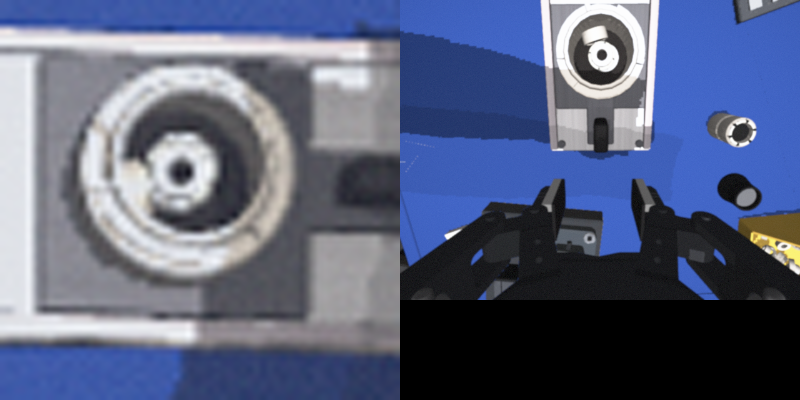

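All three rings are in the jar, with the tops at z of about 52 or lower. Next I grip the fin and push the carriage home.

>>> {"op": "apply_moves", "data": {"rows": [{"slide": [23,5,20],"spin": -0.3,"hand": 45},{"slide": [23,5,50],"spin": -0.3,"hand": 45},{"slide": [23,5,75],"spin": -0.3,"hand": 45},{"slide": [23,5,85],"spin": -0.3,"hand": 45},{"slide": [23,5,85],"spin": -0.3,"hand": 45},{"slide": [23,5,85],"spin": -0.3,"hand": 8},{"slide": [23,5,85],"spin": -0.3,"hand": 8},{"slide": [23,5,85],"spin": -0.3,"hand": 8},{"slide": [23,5,85],"spin": -0.3,"hand": 8}], "grip_force": 60}}

```text
time: 15.3
ee_pos: [599.7, 7.2, 211.0]
eef_rot: [-179.8, -0.0, 88.3]
force: [-6.7, 0.7, 5.5]
opening: 0.151
grip_force: 60.1
```

>>> {"op": "apply_moves", "data": {"rows": [{"slide": [12,0,0],"spin": 0,"hand": 8},{"slide": [24,0,0],"spin": 0,"hand": 8},{"slide": [36,0,0],"spin": 0,"hand": 8},{"slide": [48,0,0],"spin": 0,"hand": 8},{"slide": [60,0,0],"spin": 0,"hand": 8},{"slide": [72,0,0],"spin": 0,"hand": 8},{"slide": [82,0,0],"spin": 0,"hand": 8},{"slide": [90,0,0],"spin": 0,"hand": 8},{"slide": [95,0,0],"spin": 0,"hand": 8},{"slide": [95,0,0],"spin": 0,"hand": 8}]}}

```text
time: 16.3
ee_pos: [602.7, 101.8, 211.1]
eef_rot: [-179.9, 0.1, 88.3]
force: [-4.7, -2.7, 5.5]
opening: 0.153
grip_force: 60.0
```

>>> {"op": "apply_moves", "data": {"rows": [{"slide": [2,0,0],"spin": 0,"hand": 8},{"slide": [4,0,0],"spin": 0,"hand": 8},{"slide": [6,0,0],"spin": 0,"hand": 8},{"slide": [8,0,0],"spin": 0,"hand": 8},{"slide": [8,0,0],"spin": 0,"hand": 8}]}}

```text
time: 16.8
ee_pos: [602.9, 108.3, 211.1]
eef_rot: [-179.9, 0.4, 88.2]
force: [-4.9, -8.2, 6.2]
opening: 0.153
grip_force: 60.1
```

>>> {"op": "apply_moves", "data": {"rows": [{"slide": [2,0,0],"spin": 0,"hand": 8},{"slide": [4,0,0],"spin": 0,"hand": 8},{"slide": [5,0,0],"spin": 0,"hand": 8},{"slide": [5,0,0],"spin": 0,"hand": 8}]}}

```text
time: 17.2
ee_pos: [603.0, 110.2, 211.1]
eef_rot: [-179.9, 1.0, 88.0]
force: [-6.8, -20.6, 7.1]
opening: 0.152
grip_force: 60.1
```

Run:
```python
from h import *
d=grab('top');W=world(d)
q=blob(W,606,179,45,72,80);print(fit(q,28.5),len(q))
print(ctrl.state()['force'],ctrl.state()['ee_pos'])
q=blob(W,528,388,30,32,60);print('bar',q.mean(0),cv2.minAreaRect(q[:,:2].astype(np.float32)))
```

```text
[606.78261871 178.88266361  28.5       ] 134
[ -6.73472958 -19.45536871   6.43779264] [603.02763581 110.16258923 211.05604598]
bar [527.76808741 387.66695238  42.56897253] ((528.0719604492188, 388.1373596191406), (49.78105926513672, 15.973361015319824), 68.56513977050781)
```

>>> {"op": "apply_moves", "data": {"rows": [{"slide": [-1,0,0],"spin": 0,"hand": 8},{"slide": [-1,0,0],"spin": 0,"hand": 45},{"slide": [-1,0,0],"spin": 0,"hand": 45},{"slide": [-1,0,-40],"spin": 0,"hand": 45},{"slide": [-1,0,-85],"spin": 0,"hand": 45},{"slide": [30,-15,-100],"spin": -8.5,"hand": 45},{"slide": [75,-30,-100],"spin": -17,"hand": 45},{"slide": [120,-45,-100],"spin": -25.5,"hand": 45},{"slide": [165,-60,-100],"spin": -34,"hand": 45},{"slide": [210,-75,-100],"spin": -42,"hand": 45}]}}

```text
time: 18.25
ee_pos: [535.1, 329.4, 310.9]
eef_rot: [179.8, 0.0, 130.6]
force: [1.4, -0.5, 0.3]
opening: 0.526
grip_force: 0.0
```

Run:
```python
from h import *
d=grab('top');W=world(d)
q=blob(W,606,179,45,72,80);print(fit(q,28.5),len(q))
go(528,388,130,-111.5)
```

```text
[606.30758536 179.09689259  28.5       ] 148
slide [np.float64(42.9), np.float64(31.1), np.float64(26.0)] spin -117.3 j6 75.0 grasp now [532.9 335.2 156. ] [179.7  -0.3 131.2] 18.3
```

>>> {"op": "apply_moves", "data": {"rows": [{"slide": [20,15,10],"spin": -8.5,"hand": 45},{"slide": [43,31,15],"spin": -17,"hand": 45},{"slide": [43,31,15],"spin": -25.5,"hand": 45},{"slide": [43,31,15],"spin": -34,"hand": 45},{"slide": [43,31,15],"spin": -42.5,"hand": 45},{"slide": [43,31,15],"spin": -51,"hand": 45},{"slide": [43,31,15],"spin": -59.5,"hand": 45},{"slide": [43,31,15],"spin": -68,"hand": 45},{"slide": [43,31,15],"spin": -76.5,"hand": 45},{"slide": [43,31,15],"spin": -85,"hand": 45}]}}

```text
time: 19.3
ee_pos: [531.7, 380.5, 295.5]
eef_rot: [180.0, 0.1, -144.4]
force: [-0.0, 0.0, 0.4]
opening: 0.529
grip_force: 0.0
```

>>> {"op": "apply_moves", "data": {"rows": [{"slide": [0,0,0],"spin": -8,"hand": 45},{"slide": [0,0,0],"spin": -16,"hand": 45},{"slide": [0,0,0],"spin": -24,"hand": 45},{"slide": [0,0,0],"spin": -32,"hand": 45},{"slide": [0,0,0],"spin": -32,"hand": 45},{"slide": [0,0,0],"spin": -32,"hand": 45}]}}

```text
time: 19.9
ee_pos: [531.5, 380.3, 295.1]
eef_rot: [-180.0, 0.1, -112.9]
force: [-0.2, -0.3, 0.4]
opening: 0.524
grip_force: 0.0
```

Run:
```python
from h import *
d=grab('wrist','w5');W=world(d)
q=blob(W,528,388,35,36,60);print('bar',len(q),np.median(q,0),cv2.minAreaRect(q[:,:2].astype(np.float32)))
q=blob(W,528,388,60,12,25);print('disc',len(q),cv2.minEnclosingCircle(q[:,:2].astype(np.float32)))
go(528,388,30,-111.5)
```

```text
bar 1777 [526.17782711 385.64128251  42.93911388] ((526.6927490234375, 387.19830322265625), (49.55952072143555, 16.047630310058594), 68.55838775634766)
disc 7250 ((526.8419799804688, 387.58050537109375), 40.45732498168945)
slide [np.float64(-5.8), np.float64(6.3), np.float64(110.0)] spin -1.4 j6 -37.0 grasp now [531.5 380.2 140. ] [-180.     0.  -112.9] 19.95
```

View pics/w5.png

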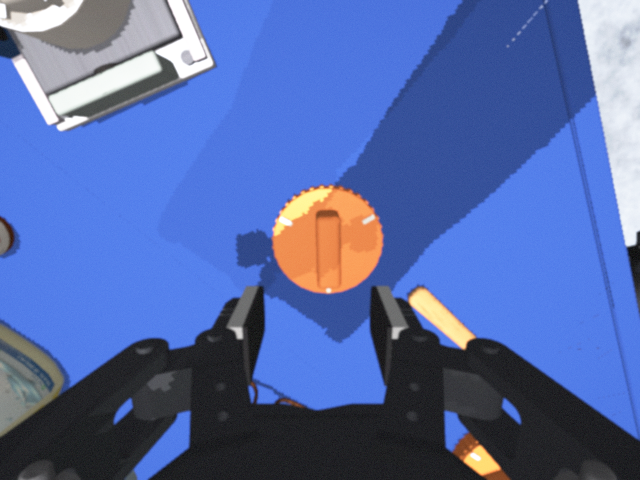

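The lid is centred at pixel (328,240), its bar is lined up with the fingers, and the 0° mark is at the +y end. I grasp it.

>>> {"op": "apply_moves", "data": {"rows": [{"slide": [-4.7,7,30],"spin": -1.4,"hand": 45},{"slide": [-4.7,7,65],"spin": -1.4,"hand": 45},{"slide": [-4.7,7,90],"spin": -1.4,"hand": 45},{"slide": [-4.7,7,100],"spin": -1.4,"hand": 45},{"slide": [-4.7,7,102],"spin": -1.4,"hand": 45},{"slide": [-4.7,7,102],"spin": -1.4,"hand": 8},{"slide": [-4.7,7,102],"spin": -1.4,"hand": 8},{"slide": [-4.7,7,102],"spin": -1.4,"hand": 8},{"slide": [-4.7,7,102],"spin": -1.4,"hand": 8}], "grip_force": 90}}

```text
time: 20.85
ee_pos: [527.8, 387.6, 194.7]
eef_rot: [-179.9, 0.2, -111.3]
force: [-0.0, -0.6, 6.2]
opening: 0.163
grip_force: 89.6
```

>>> {"op": "apply_moves", "data": {"rows": [{"slide": [0,0,-20],"spin": 0,"hand": 8},{"slide": [0,0,-60],"spin": 0,"hand": 8},{"slide": [0,0,-100],"spin": 0,"hand": 8},{"slide": [0,0,-100],"spin": 0,"hand": 8}]}}

```text
time: 21.25
ee_pos: [529.2, 388.5, 299.8]
eef_rot: [-179.5, 0.6, -111.3]
force: [1.3, 0.9, -0.2]
opening: 0.167
grip_force: 88.7
```

Run:
```python
from h import *
s=ctrl.state();print(s['opening']*85.4,s['grip_force'],s['force'])
d=grab('side');W=world(d)
go(606.3,179.2,130,-98)
```

```text
14.245874108404 88.74917507171631 [ 1.32040352  0.92151883 -0.15412634]
slide [np.float64(166.1), np.float64(-148.6), np.float64(11.9)] spin -13.3 j6 -38.0 grasp now [528.3 387.9 141.9] [-179.7    0.4 -111.3] 21.3
```

>>> {"op": "apply_moves", "data": {"rows": [{"slide": [30,-27,0],"spin": 0,"hand": 8},{"slide": [60,-54,0],"spin": -1,"hand": 8},{"slide": [90,-81,0],"spin": -2,"hand": 8},{"slide": [120,-108,0],"spin": -3,"hand": 8},{"slide": [148,-133,0],"spin": -3.3,"hand": 8},{"slide": [163,-146,0],"spin": -3.3,"hand": 8},{"slide": [166,-148.6,0],"spin": -3.3,"hand": 8},{"slide": [166,-148.6,0],"spin": -3.3,"hand": 8},{"slide": [166,-148.6,0],"spin": -3.3,"hand": 8},{"slide": [166,-148.6,0],"spin": -3.3,"hand": 8}]}}

```text
time: 22.3
ee_pos: [604.2, 179.4, 292.2]
eef_rot: [179.9, -0.0, -107.9]
force: [-0.3, -0.4, -1.1]
opening: 0.172
grip_force: 88.8
```

Run:
```python
from h import *
go(606.4,179.2,120,-108)
d=grab('wrist','w6');s=grab('side')
h=cv2.cvtColor(s['frame'],cv2.COLOR_RGB2HSV);W=world(s)
m=(h[...,0]<16)&(h[...,1]>150)&(h[...,2]>120)&(np.hypot(W[...,0]-606,W[...,1]-179)<70)&(W[...,2]>50)
q=W[m];print(m.sum(),q.min(0),q.max(0),q.mean(0));v,u=np.where(m);print(u.min(),u.max(),v.min(),v.max())
f=cv2.cvtColor(s['frame'],cv2.COLOR_RGB2BGR);
a=cv2.resize(f[200:320,290:410],(400,400),interpolation=cv2.INTER_CUBIC)
b=cv2.resize(cv2.cvtColor(d['frame'],cv2.COLOR_RGB2BGR)[80:480,120:520],(400,400))
cv2.imwrite('pics/c6.png',np.hstack([a,b])); print(ctrl.state()['opening']*85.4)
```

```text
slide [np.float64(-0.4), np.float64(-2.1), np.float64(17.2)] spin 0.1 j6 -61.0 grasp now [604.2 179.4 137.2] [ 179.9   -0.  -107.9] 22.3
494 [568.22530667 131.88672223  96.57625254] [639.04176311 201.62618685 141.50863535] [603.01874548 155.77871193 113.63961652]
329 361 238 264
13.838919419873454
```

View pics/c6.png

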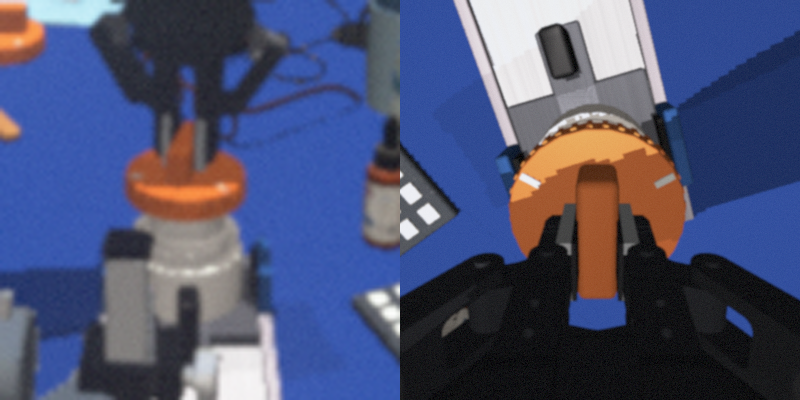

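The lid is held level over the jar in both crops. A quick side-view check of lid against jar alignment in x, then I lower it.

Run:
```python
from h import *
s=grab('side');W=world(s);h=cv2.cvtColor(s['frame'],cv2.COLOR_RGB2HSV)
org=(h[...,0]<16)&(h[...,1]>130);near=np.hypot(W[...,0]-606,W[...,1]-179)<60
q=W[org&near&(W[...,2]>96)&(W[...,2]<118)];print('lid',len(q),fit(q[q[:,1]<165],39.5) )
q=W[near&~org&(W[...,2]>30)&(W[...,2]<56)&(W[...,1]<170)&(abs(W[...,0]-606)<40)];print('jar',len(q),fit(q,35))
q=W[near&~org&(W[...,2]>60)&(W[...,2]<76)&(abs(W[...,0]-606)<40)];print('neck',len(q),fit(q,33),q.min(0),q.max(0))
w=grab('wrist');W=world(w);h=cv2.cvtColor(w['frame'],cv2.COLOR_RGB2HSV)
org=((h[...,0]<20)&(h[...,1]>100)&(W[...,2]>80)).astype(np.uint8)
m=org.astype(bool)&(W[...,2]<120);q=W[m];hull=cv2.convexHull(q[:,:2].astype(np.float32))[:,0];r=hull[np.hypot(hull[:,0]-604,hull[:,1]-179)>35];print('lidw',len(q),fit(r,39.5))
```

```text
lid 463 [605.09598329 178.84862315  39.5       ]
jar 243 [607.23759307 173.45861659  35.        ]
neck 225 [604.78518606 178.24067243  33.        ] [573.4938682  137.94650033  60.08432544] [640.6598464  200.81695849  75.22481393]
lidw 12273 [603.78829356 177.52932649  39.5       ]
```

>>> {"op": "apply_moves", "data": {"rows": [{"slide": [-1,-1.6,0],"spin": 0,"hand": 8},{"slide": [-1,-1.6,6],"spin": 0,"hand": 8},{"slide": [-1,-1.6,12],"spin": 0,"hand": 8},{"slide": [-1,-1.6,17],"spin": 0,"hand": 8},{"slide": [-1,-1.6,20],"spin": 0,"hand": 8},{"slide": [-1,-1.6,22],"spin": 0,"hand": 8},{"slide": [-1,-1.6,22],"spin": 0,"hand": 8}]}}

```text
time: 23.2
ee_pos: [606.5, 178.7, 270.1]
eef_rot: [180.0, -0.0, -108.0]
force: [0.9, 0.5, -0.4]
opening: 0.165
grip_force: 88.8
```

>>> {"op": "apply_moves", "data": {"rows": [{"slide": [0,0,2],"spin": 0,"hand": 8},{"slide": [0,0,4],"spin": 0,"hand": 8},{"slide": [0,0,4],"spin": 0,"hand": 8}]}}

```text
time: 23.5
ee_pos: [606.6, 178.8, 266.4]
eef_rot: [180.0, -0.0, -108.0]
force: [-0.1, -0.4, -0.7]
opening: 0.168
grip_force: 88.8
```

>>> {"op": "apply_moves", "data": {"rows": [{"slide": [0,0,1],"spin": 0,"hand": 8},{"slide": [0,0,2],"spin": 0,"hand": 8},{"slide": [0,0,3],"spin": 0,"hand": 8},{"slide": [0,0,3],"spin": 0,"hand": 8}]}}

```text
time: 23.9
ee_pos: [606.7, 178.8, 265.5]
eef_rot: [-180.0, 0.0, -108.0]
force: [-3.5, -1.1, 8.6]
opening: 0.168
grip_force: 90.3
```

>>> {"op": "apply_moves", "data": {"rows": [{"slide": [0,0,1],"spin": 0,"hand": 8},{"slide": [0,0,2],"spin": 0,"hand": 8},{"slide": [0,0,2],"spin": 0,"hand": 8}]}}

```text
time: 24.2
ee_pos: [606.8, 178.8, 265.3]
eef_rot: [-179.9, 0.0, -108.0]
force: [-6.3, -1.0, 16.0]
opening: 0.169
grip_force: 91.4
```

The lid rests on the ridge ends. Next I turn it anticlockwise with light down pressure.

>>> {"op": "apply_moves", "data": {"rows": [{"slide": [0,0,0],"spin": -3,"hand": 8},{"slide": [0,0,0],"spin": -6,"hand": 8},{"slide": [0,0,0],"spin": -9,"hand": 8},{"slide": [0,0,0],"spin": -12,"hand": 8},{"slide": [0,0,0],"spin": -12,"hand": 8}]}}

```text
time: 24.7
ee_pos: [606.4, 178.8, 261.5]
eef_rot: [180.0, -0.0, -96.0]
force: [0.2, -0.1, -1.1]
opening: 0.168
grip_force: 88.8
```

>>> {"op": "apply_moves", "data": {"rows": [{"slide": [0,0,2],"spin": 0,"hand": 8},{"slide": [0,0,4],"spin": 0,"hand": 8},{"slide": [0,0,5],"spin": 0,"hand": 8},{"slide": [0,0,5],"spin": 0,"hand": 8}]}}

```text
time: 25.1
ee_pos: [606.5, 178.8, 256.6]
eef_rot: [180.0, -0.0, -96.0]
force: [-2.4, -0.2, 3.1]
opening: 0.165
grip_force: 89.2
```

>>> {"op": "apply_moves", "data": {"rows": [{"slide": [0,0,1],"spin": 0,"hand": 8},{"slide": [0,0,2],"spin": 0,"hand": 8},{"slide": [0,0,2],"spin": 0,"hand": 8}]}}

```text
time: 25.4
ee_pos: [606.5, 178.8, 256.5]
eef_rot: [180.0, -0.0, -96.0]
force: [-5.0, -1.9, 11.1]
opening: 0.164
grip_force: 90.7
```

Seated on the rim. Now I screw it clockwise.

>>> {"op": "apply_moves", "data": {"rows": [{"slide": [0,0,-0.5],"spin": 8,"hand": 8},{"slide": [0,0,-0.5],"spin": 16,"hand": 8},{"slide": [0,0,-0.5],"spin": 24,"hand": 8},{"slide": [0,0,-0.5],"spin": 32,"hand": 8},{"slide": [0,0,-0.5],"spin": 40,"hand": 8},{"slide": [0,0,-0.5],"spin": 48,"hand": 8},{"slide": [0,0,-0.5],"spin": 56,"hand": 8},{"slide": [0,0,-0.5],"spin": 64,"hand": 8},{"slide": [0,0,-0.5],"spin": 70,"hand": 8},{"slide": [0,0,-0.5],"spin": 75,"hand": 8}]}}

```text
time: 26.4
ee_pos: [607.4, 178.5, 256.6]
eef_rot: [-179.9, 0.1, -171.2]
force: [-2.1, -1.7, 6.7]
opening: 0.162
grip_force: 89.8
```

>>> {"op": "apply_moves", "data": {"rows": [{"slide": [0,0,0],"spin": 3,"hand": 8},{"slide": [0,0,0],"spin": 6,"hand": 8},{"slide": [0,0,0],"spin": 9,"hand": 8},{"slide": [0,0,0],"spin": 11,"hand": 8},{"slide": [0,0,0],"spin": 11,"hand": 8}]}}

```text
time: 26.9
ee_pos: [606.9, 178.3, 256.5]
eef_rot: [-179.9, 0.1, 177.9]
force: [-4.4, -3.5, 7.9]
opening: 0.163
grip_force: 90.0
```

Run:
```python
from h import *
s=ctrl.state();print(s['moment'],s['eef_rot'],s['joints'][5],s['force'],s['ee_pos'],s['opening'])
d=grab('wrist');W=world(d);q=blob(W,606,179,35,95,115);print(np.median(q,0),cv2.minAreaRect(q[:,:2].astype(np.float32)))
```

```text
[-0.63200956  0.82664413  0.18179175] [-1.79884230e+02  7.33018523e-02  1.77948944e+02] 12.596473096956343 [-4.37457416 -3.54139347  7.89694226] [606.92075519 178.32195682 256.51898704] 0.1626213918807655
[599.62829134 178.71342537 104.76215755] ((605.2108154296875, 178.74603271484375), (46.789764404296875, 39.038299560546875), 34.17817306518555)
```

>>> {"op": "apply_moves", "data": {"rows": [{"slide": [0,0,0],"spin": 2,"hand": 8},{"slide": [0,0,0],"spin": 4,"hand": 8},{"slide": [0,0,0],"spin": 4,"hand": 8}]}}

```text
time: 27.25
ee_pos: [606.7, 178.2, 256.5]
eef_rot: [-179.8, 0.1, 174.2]
force: [-4.0, -3.7, 8.1]
opening: 0.166
grip_force: 91.7
```

Run:
```python
from h import *
s=ctrl.state();print(s['moment'],s['eef_rot'],s['joints'][5],s['force'])
```

```text
[-0.92970623  0.83576498  1.36602863] [-1.79805643e+02  7.02282506e-02  1.74187424e+02] 16.363526746932397 [-4.02898773 -3.73263891  8.12065367]
```

The torque rises, so the lid is at the stops. I release and lift clear.

>>> {"op": "apply_moves", "data": {"rows": [{"slide": [0,0,-0.5],"spin": -2,"hand": 8},{"slide": [0,0,-0.5],"spin": -2,"hand": 45},{"slide": [0,0,-0.5],"spin": -2,"hand": 45},{"slide": [0,0,-0.5],"spin": -2,"hand": 45},{"slide": [0,0,-40],"spin": -2,"hand": 45},{"slide": [0,0,-80],"spin": -2,"hand": 45},{"slide": [45,0,-120],"spin": -2,"hand": 45},{"slide": [90,0,-120],"spin": -2,"hand": 45},{"slide": [130,0,-120],"spin": -2,"hand": 45},{"slide": [130,0,-120],"spin": -2,"hand": 45}]}}

```text
time: 28.25
ee_pos: [472.0, 192.5, 374.2]
eef_rot: [-179.9, -0.3, 176.1]
force: [-0.4, -0.0, -0.2]
opening: 0.525
grip_force: 0.0
```

Run:
```python
from h import *
d=grab('top');W=world(d);s=ctrl.state();print(s['ee_pos'],s['eef_rot'])
q=blob(W,606,179,30,90,120);print('bar',len(q),q.mean(0),cv2.minAreaRect(q[:,:2].astype(np.float32)))
q=blob(W,606,179,60,70,86);print('disc',len(q),q[:,2].mean(),cv2.minEnclosingCircle(q[:,:2].astype(np.float32)))
A=np.c_[q[:,:2]-q[:,:2].mean(0),np.ones(len(q))];print('tilt',np.linalg.lstsq(A,q[:,2],rcond=None)[0])
q=blob(W,604,106,25,55,70);print('fin',q.mean(0))
f=cv2.cvtColor(d['frame'],cv2.COLOR_RGB2BGR);w=cv2.cvtColor(grab('wrist')['frame'],cv2.COLOR_RGB2BGR)
cv2.imwrite('pics/c7.png',np.hstack([cv2.resize(f[190:260,310:380],(390,390),interpolation=cv2.INTER_CUBIC),cv2.resize(w,(400,390))]))
```

```text
[474.71413861 192.64355721 374.73750689] [-1.79988347e+02 -7.40401558e-02  1.76052833e+02]
bar 131 [609.3078318  179.83320381 104.36082585] ((608.5387573242188, 179.68649291992188), (14.218771934509277, 45.58531951904297), 89.69015502929688)
disc 520 78.86283374658666 ((607.570068359375, 179.66346740722656), 40.312049865722656)
tilt [-1.01496832e-02 -5.74194879e-03  7.88628337e+01]
fin [604.45182414  96.37649201  62.84489936]
```

View pics/c7.png

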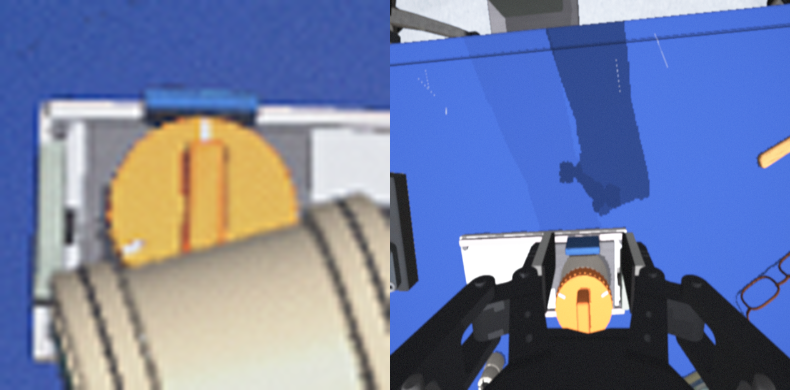

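The lid sits level and aligned with the tight marks, and its disc top is at about 79 mm. The jar has travelled about 100 mm, so the carriage is home.

```bash
python3 -c "
from cell import ctrl
print(ctrl.close_job())"
```

```text
the job is handed in; nothing more can be done
None
```

The job is handed in at about 28 s of the 210 s limit: all three bench rings are in the jar, the carriage is home, the lid measured level and tight, and the gripper is clear of everything. I kept clear of the dropper bottle, valve body and gauge block but did not re-measure them, and the hand-in returned no verdict.

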